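Re-index a mitre sled's fence by its spring pin

ROBOT

A 6-joint arm with a two-finger parallel gripper is mounted at the origin on a cart in front of the work surface, level with it; the furniture and walls round the work are solid. World frame = base frame: x ahead of the robot, y to its left, z up, the work surface at z = 0. Lengths are in m, angles in rad, forces in N, time in s.
With the tool pointing down it reaches from about 0.35 to 0.85 m from the base axis. Payload 8.1 kg.
Tool frame: the origin (TCP) lies between the finger pads; the fingertips stand 19 mm ahead of it and the grasp point (between the pads) is the TCP (bot.tip_reach is the distance from the TCP to the fingertips, in m); z points along the fingers, y is the line along which they close (so a half turn about z gives the same grasp; the last joint's range is limited). The gripper opens to 85 mm and grips with 20 to 120 N. Pads are 22 mm wide; open, the fingers measure 114 mm over their backs; the gripper's body (76 mm by 85 mm) begins 54 mm behind the grasp point. The pads swing forward as they close: fully open they stand 13 mm farther back than shut.
Start: joints at [1.254, 0.13, 1.488, -0, 1.523, -0.085], TCP at [0.138, 0.584, 0.25] pointing down, gripper open.
Joint ranges: [-2.96, 2.96], [-0.89, 2.26], [0.02, 2.5], [-1.34, 4.48], [0, 2.73], [-2.66, 2.66]. Speed limits (rad/s): [2.39, 2.39, 2.79, 3.14, 3.14, 3.14].

INTERFACE

Orientations are given as a unit quaternion [x, y, z, w].
In Python, from cell import bot gives the robot as it stands.
- The arm moves only by the tool step_arm, never from a script. Its argument "motion" is a list of rows, each an object of numbers: "tx", "ty", "tz": the shift along the world's x, y, z in cm; "roll": the turn about the world's z in rad; "jaw": the finger opening in cm, from 0 to 8.54. In form: [{"tx": .., "ty": .., "tz": .., "roll": .., "jaw": ..}, ...]. A call has 1 to 10 rows; each row shifts and turns the commanded pose from where the row before left it; what a row does not reach is not made up. A row lasts 1/12 s, in which the tool goes at most 41.7 mm and 7.16 degrees, less where a joint would pass 70% of its speed; a pose out of reach is approached as far as the arm can. A call is refused whole if a number of a shift passes 4.17 or a number of a turn 0.125, either way. A call with a gripper value outside its range is refused whole. The fingers move at their own pace and stop on an object; "force" is the grip in N (left out, the last holds). Time passes only in rows, so rows that do not move let the fingers close. It gives the time, the measured TCP pose, the force, the opening and the grip force at its end, in the units of the state.
- bot.observe(): the state, without advancing time (a new reading comes with each control period).
- bot.capture(name): name is "side" or "top" or "wrist"; returns a dict with "frame" (384x512x3 uint8, red, green, blue), "depth" (384x512 float32, m along the optical axis (not along the pixel's ray), 0 where there is no reading), "K" (3x3 intrinsics, pixels), "k1" (the pictures are not rectified: a ray, as slopes to the right and down, at radius r is drawn at 1 + k1 r^2 times it, then the intrinsics apply), "R" (3x3) and "t" (3): a world point X has camera coordinates R X + t; the wrist camera has in their place "T_tool_cam" (4x4, takes a point from camera to tool coordinates, whose origin is the TCP and whose axes are the flange's). Camera axes: x right, y down, z forward; pixel columns grow to the right and rows downward; lengths in m; the calibration is good to about 2 mm. A picture is of the moment at which its call begins: read the wrist's pose just before it.
- bot.close_job(): hands the job in; it is judged then, once.
The state is a dict: "t": time; "joint_pos": joint angles; "joint_velocities": joint speeds; "effort": joint torques, N m; "position": TCP position; "orientation": TCP orientation; "contact_force": force on the tool from outside, world axes, zero at the start; "torque": the same for the moment, N m; "grip_width": opening from 0.0 (shut) to 1.0 (fully open); "grip_force": force on a finger pad.
Only numpy, scipy, OpenCV 4.12 (cv2) and the standard library are available. Lean on these libraries where they do the work, as an engineer would, in place of code of your own. Each camera call takes 0.05 s, during which the arm holds its last target. There are 200 camera calls.

TASK

Set the table-saw mitre sled for the next cut: hook your fingertip into the pull ring, gently lift the spring pin out of its hole, swing the fence arm one hole over, to the side away from the loose strip of dark wood lying on the sled, and let the pin drop fully home in that hole. Use the fingers only as a hook: do not pinch the ring or pick anything up, and leave the wood strip, the pen-shaped scriber, the tape roll and the screwdriver where they lie.

Things in the scene. Friction and masses are not known exactly. Their poses are not given: they have to be found in the camera images.
- mitre_jig: Mitre sled: plywood base 250 x 280 x 18 mm, fixed; origin on the underside (z = 0); base spans x -110..+140, y -140..+140 mm of it. x points away from the robot, y to the robot's left, z up. Dark saw kerf and two wood blocks (top at z = 52 mm, at x = -86, y = +-127) on the near edge; aluminium index plate with five holes, top at z = 26 mm, on the far edge.
- fence (a joint): Angle of the fence arm on its upright pivot, rad. 0: pin in the middle hole, arm along +x of the sled, away from the robot (start, locked). Positive: its far end swung to the robot's left (+y of the sled). Next holes: +0.262 left, -0.262 right. With the pin lifted it swings easily (about 1 N at the ring) and stays where it is left; range +-0.62.
- index_pin (a joint): Lift of the spring index pin at the arm's far end, m. 0: home in a hole; over 0.008: clear of the index plate; 0.018: top stop. Spring: 5 N down when home, 8 N at the stop. Rounded nose: let down within 3 mm of a hole's centre it slips in; elsewhere it rides on the plate at about 0.008 and snaps in when the arm is slowly pushed over a hole.
- ring (a point): Centre of the steel pull ring, fixed upright on the pin: 54 mm inside, 66 outside, 6 mm wire, centre 96 mm above the table (pin home). It faces along the arm: x points along the arm away from the pivot, z up. Collar under it: 19 mm wide, top at 66 mm. The fence (22 mm wide, top 73 mm) ends 55 mm before it; beyond it only the arm's nose, 18 mm, top at 37. Closed fingers tilted 45 degrees fit through.
- pivot (a point): Upright pivot axis of the fence arm, 27 mm above the table, 175 mm from the pin, at x = -60, y = 0 of the sled.
- hole_left (a point): Mouth of the next index hole to the left of the middle one (10 mm across, plate top, z = 26 mm). Five holes lie 15 degrees (46 mm) apart on an arc of 175 mm radius round the pivot.
- hole_right (a point): Mouth of the next index hole to the right of the middle one (10 mm across, plate top, z = 26 mm).
- offcut: Flat strip of dark wood, the workpiece, 95 x 32 x 18 mm, loose, lying on the sled's base about 90 mm left (+y) or right (-y) of the fence arm; origin at the centre of its underside, x along its length. The arm has to go one hole to the other side.
- scriber: White pen-shaped scriber, 135 mm long, 10 mm thick, loose, lying on the sled's base on the other side of the fence from the wood strip, clear of the arm's swing of one hole; origin at the centre of its underside, y along its length.
- tape_roll: Roll of black tape, 61 mm across, 18 mm high, loose on the table to the left of the sled; origin at the centre of its underside.
- driver: Screwdriver with amber handle, 201 mm long, 27 mm thick, loose on the table to the right of the sled; origin at the centre of its underside, y along its length.
Things that resemble listed ones, but are neither listed nor needed, are in the scene too. Of the things like the offcut, leave any that is orange or red; of the rest the larger one is meant.

How it is judged:
By the outcome, as a careful person would: the job done as asked, in the order asked, and still so for the second after the job is handed in, with the robot touching nothing.
It also fails if it takes over 48 s, if anything falls off the work surface, if the arm or the gripper's body presses on something with over 40 N, if the wrist force passes 120 N, or if a joint passes its speed limit or range.

## Working session

There is one attempt and no reset: what is moved stays moved. The work goes in short steps, Python scripts to look and compute and a tool call to move; the robot and the scene stay as the last step left them, time stands still between calls to the robot, and variables do not carry over. Pictures are saved under pics/ and viewed, at most 14 in all, crops included, and the job is handed in when it is done.

Besides the shell and the picture viewer there is one more tool, called after ">>>" as a command line: name --argument value ..., lists and objects as JSON in quotes. step_arm: Moves the arm, as the interface text tells. Its arguments: {"type":"object","properties":{"motion":{"type":"array","items":{"type":"object","properties":{"tx":{"type":"number"},"ty":{"type":"number"},"tz":{"type":"number"},"roll":{"type":"number"},"jaw":{"type":"number"}}}},"force":{"type":"number"}},"required":["motion"]}

```bash
mkdir -p pics; ls; python3 - <<'E'
from cell import bot
import cv2,numpy as np,pickle
o=bot.observe();print(o)
for n in("top","side"):
    c=bot.capture(n);pickle.dump(c,open(f"{n}.pkl","wb"));cv2.imwrite(f"pics/{n}0.png",c["frame"][:,:,::-1])
    print(n,c["K"],c["k1"],c["R"],c["t"])
E
```

```text
pics
{'t': 0.0, 'joint_pos': array([ 1.25361559e+00,  1.31162134e-01,  1.48927478e+00, -3.32491983e-05,
        1.52295120e+00, -8.54320449e-02]), 'joint_velocities': array([ 0.00131999,  0.00083241, -0.00101488,  0.00054102, -0.00011272,
        0.00020322]), 'effort': array([-6.19781931e-04, -5.69379115e+01, -5.00569510e+01, -1.67152994e-04,
        1.39026638e-02, -2.40812699e-05]), 'position': array([0.13766063, 0.5834843 , 0.24924626]), 'orientation': array([ 1.15614362e-01,  9.93293770e-01, -8.82921530e-04, -1.63231128e-04]), 'contact_force': array([-0.09529197, -0.13920032, -0.3546195 ]), 'torque': array([0.03135314, 0.00361828, 0.02946509]), 'grip_force': 0.0, 'grip_width': 0.9991903798400991}
top [[446.28553786   0.         256.66507924]
 [  0.         446.28553786 191.56853312]
 [  0.           0.           1.        ]] 0.057520468861272385 [[-0.01697962 -0.99985262  0.00253733]
 [-0.98458164  0.0162783  -0.17416659]
 [ 0.17409962 -0.00545549 -0.98471293]] [0.06316822 0.54652226 1.3400331 ]
side [[367.63081627   0.         261.1752754 ]
 [  0.         367.63081627 193.98947778]
 [  0.           0.           1.        ]] 0.027583865216711863 [[-0.96206032 -0.27282285  0.00276188]
 [-0.15705612  0.54549574 -0.82326653]
 [ 0.22309933 -0.79246583 -0.56764831]] [0.51687283 0.12264404 0.98140864]
```

View pics/top0.png

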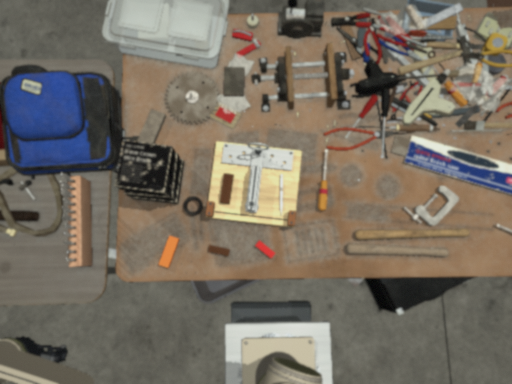

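View pics/side0.png

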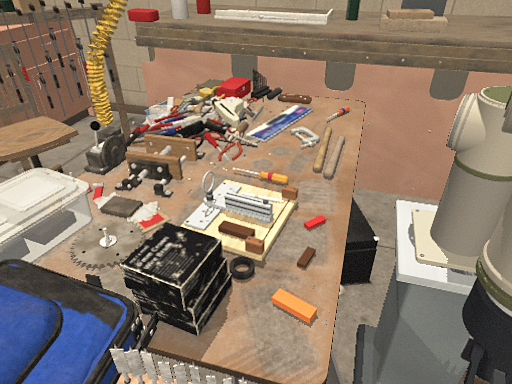

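The top view shows the sled at about (210–300, 142–225), with the dark strip left of the fence at (227,188) and the white scriber on the right at (281,195). So the arm must swing right (-y). In the side view the ring is at (209,182). Next I'll measure the sled pose.

```bash
cat > h.py <<'E'
import numpy as np,cv2,pickle
def ray(c,u,v):
    K=c["K"];p=np.array([(u-K[0,2])/K[0,0],(v-K[1,2])/K[1,1]]);s=p.copy()
    for _ in range(10): s=p/(1+c["k1"]*(s@s))
    return np.array([s[0],s[1],1.])
def RT(c,pose=None):
    """camera->world R,t"""
    if "R" in c: return c["R"].T,-c["R"].T@c["t"]
    from scipy.spatial.transform import Rotation as Ro
    R=Ro.from_quat(pose["orientation"]).as_matrix();T=c["T_tool_cam"]
    return R@T[:3,:3],R@T[:3,3]+pose["position"]
def onplane(c,u,v,z,pose=None):
    R,t=RT(c,pose);d=R@ray(c,u,v);return t+d*(z-t[2])/d[2]
def proj(c,X,pose=None):
    R,t=RT(c,pose);p=R.T@(np.asarray(X)-t);s=p[:2]/p[2];s=s*(1+c["k1"]*(s@s))
    return c["K"][:2,:2]@s+c["K"][:2,2]
def cloud(c,pose=None):
    h,w=c["depth"].shape;v,u=np.mgrid[:h,:w].astype(np.float64)
    q=cv2.undistortPoints(np.stack([u.ravel(),v.ravel()],1)[:,None],c["K"],np.array([c["k1"],0,0,0,0.]))[:,0]
    R,t=RT(c,pose);P=np.c_[q,np.ones(len(q))]*c["depth"].reshape(-1,1)
    return (P@R.T+t).reshape(h,w,3)
E
python3 - <<'E'
from h import *
c=pickle.load(open("top.pkl","rb"));P=cloud(c)
f=c["frame"]
cv2.imwrite("pics/topc.png",cv2.resize(f[130:240,195:315],None,fx=5,fy=5,interpolation=cv2.INTER_CUBIC)[:,:,::-1])
s=pickle.load(open("side.pkl","rb"))
cv2.imwrite("pics/sidec.png",cv2.resize(s["frame"][155:270,165:315],None,fx=5,fy=5,interpolation=cv2.INTER_CUBIC)[:,:,::-1])
Q=P[135:235,200:310];z=Q[...,2]
m=((z>.010)&(z<.06)).astype(np.uint8)
n,l,st,_=cv2.connectedComponentsWithStats(m);i=1+st[1:,4].argmax()
pts=Q[l==i][:,:2].astype(np.float32);print(st[i],cv2.minAreaRect(pts),pts.min(0),pts.max(0))
# table plane check
print(np.median(P[230:245,225:300,2]))
E
```

```text
[   5    6   97   86 6293] ((0.5813018679618835, 0.06181678920984268), (0.2793627977371216, 0.25115257501602173), 82.41954803466797) [ 0.4409204  -0.09204687] [0.72328734 0.21414363]
-0.0003101543081887037
```

View pics/topc.png

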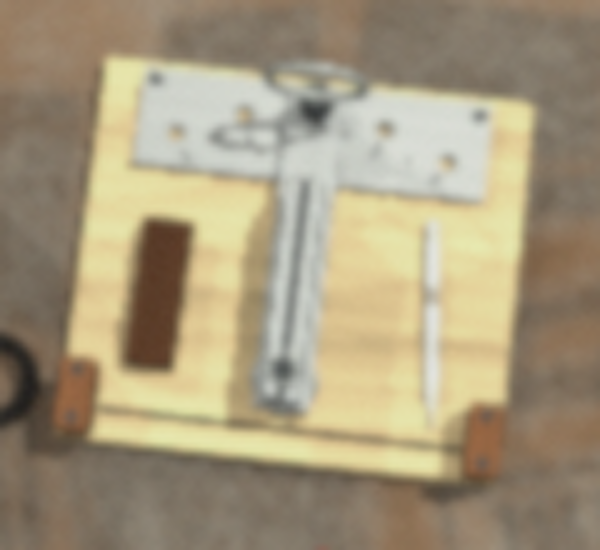

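View pics/sidec.png

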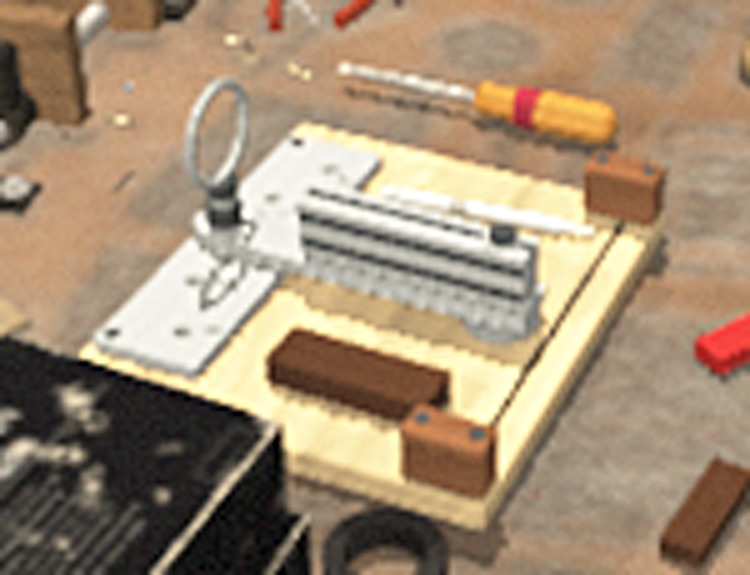

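The holes in the top crop are left-next (245,113), right-next (387,128), and outers (177,131) and (448,161). The arm is free at the middle hole. I'll compute the sled pose, ring and hole positions from these.

```bash
python3 - <<'E'
from h import *
from scipy.optimize import least_squares
c=pickle.load(open("top.pkl","rb"))
f=lambda x,y:(195+x/5-.4,130+y/5-.4)
a=.2618;H=lambda k:np.array([-.06+.175*np.cos(k*a),.175*np.sin(k*a)])
obs={2:(177,131),1:(245,113),-1:(387,128),-2:(448,161)}
L=[H(k) for k in obs];W=[onplane(c,*f(*p),.026)[:2] for p in obs.values()]
# block tops centres
for l,p in (((-.086,.127),(77,393)),((-.086,-.127),(485,438))):
    pass
corners={(.14,.14):(105,57),(.14,-.14):(537,103),(-.11,.14):(62,440)}
for l,p in corners.items(): L.append(np.array(l));W.append(onplane(c,*f(*p),.018)[:2])
L=np.array(L);W=np.array(W)
T=lambda q,l:np.c_[np.cos(q[2])*l[:,0]-np.sin(q[2])*l[:,1],np.sin(q[2])*l[:,0]+np.cos(q[2])*l[:,1]]+q[:2]
s=least_squares(lambda q:(T(q,L)-W).ravel(),[.58,.06,-.1],loss="soft_l1",f_scale=.003)
print(s.x);print(((T(s.x,L)-W)*1000).round(1))
pts=np.array([H(0),H(-1),H(1),[-.06,0],[.115-.055,0]]);print("pin,right,left,pivot,fence end\n",T(s.x,pts).round(4))
np.save("sled.npy",s.x)
# ring side check
sd=pickle.load(open("side.pkl","rb"));p=T(s.x,pts)[0]
print("ring proj side",proj(sd,[*p,.096]),"top",proj(c,[*p,.096]))
P=cloud(sd);print(np.nanmedian(P[176:190,203:214].reshape(-1,3),axis=0))
E
```

```text
[ 0.56583191  0.06097381 -0.11821461]
[[-2.  -0.2]
 [-0.8 -0.5]
 [-0.1  0.4]
 [-0.1 -1. ]
 [ 0.1 -0.5]
 [ 2.4  0.2]
 [ 0.8  1.7]]
pin,right,left,pivot,fence end
 [[0.68   0.0474]
 [0.6688 0.0031]
 [0.6794 0.0931]
 [0.5063 0.0681]
 [0.6254 0.0539]]
ring proj side [208.16403463 180.79905408] top [258.1260558  146.05962076]
[ 0.73447936 -0.06170868  0.00157177]
```

>>> step_arm --motion '[{"jaw": 0, "tz": 2}, {"tz": 2}, {"tx": 2, "ty": -4}, {"tx": 2, "ty": -4}, {"tx": 2, "ty": -4}, {"tx": 2, "ty": -4}, {"tx": 2, "ty": -4}, {"tx": 2, "ty": -4}]'

```text
invalid input
```

>>> step_arm --motion '[{"tx": 0, "ty": 0, "tz": 2, "roll": 0, "jaw": 0}, {"tx": 0, "ty": 0, "tz": 2, "roll": 0, "jaw": 0}, {"tx": 2, "ty": -3.5, "tz": 0, "roll": 0, "jaw": 0}, {"tx": 2, "ty": -3.5, "tz": 0, "roll": 0, "jaw": 0}, {"tx": 2, "ty": -3.5, "tz": 0, "roll": 0, "jaw": 0}, {"tx": 2, "ty": -3.5, "tz": 0, "roll": 0, "jaw": 0}, {"tx": 2, "ty": -3.5, "tz": 0, "roll": 0, "jaw": 0}, {"tx": 2, "ty": -3.5, "tz": 0, "roll": 0, "jaw": 0}]'

```text
t: 0.77
position: [0.2581, 0.3721, 0.2898]
orientation: [0.115, 0.993, -0.0, -0.0]
contact_force: [1.3, -0.3, -0.0]
grip_width: -0.001
grip_force: 0.0
```

>>> step_arm --motion '[{"tx": 3, "ty": -2.8, "tz": 0.6, "roll": 0.012, "jaw": 0}, {"tx": 3, "ty": -2.8, "tz": 0.6, "roll": 0.012, "jaw": 0}, {"tx": 3, "ty": -2.8, "tz": 0.6, "roll": 0.012, "jaw": 0}, {"tx": 3, "ty": -2.8, "tz": 0.6, "roll": 0.012, "jaw": 0}, {"tx": 3, "ty": -2.8, "tz": 0.6, "roll": 0.012, "jaw": 0}, {"tx": 3, "ty": -2.8, "tz": 0.6, "roll": 0.012, "jaw": 0}, {"tx": 3, "ty": -2.8, "tz": 0.6, "roll": 0.012, "jaw": 0}, {"tx": 3, "ty": -2.8, "tz": 0.6, "roll": 0.012, "jaw": 0}, {"tx": 3, "ty": -2.8, "tz": 0.6, "roll": 0.012, "jaw": 0}, {"tx": 3, "ty": -2.8, "tz": 0.6, "roll": 0.012, "jaw": 0}]'

```text
t: 1.6
position: [0.5589, 0.0921, 0.3501]
orientation: [0.056, 0.998, 0.0, -0.0]
contact_force: [0.3, 0.9, 0.3]
grip_width: -0.004
grip_force: 0.0
```

>>> step_arm --motion '[{"tx": 4, "ty": 0, "tz": 0, "roll": 0, "jaw": 0}, {"tx": 4, "ty": 0, "tz": 0, "roll": 0, "jaw": 0}, {"tx": 4, "ty": 0, "tz": 0, "roll": 0, "jaw": 0}, {"tx": 4, "ty": 0, "tz": 0, "roll": 0, "jaw": 0}, {"tx": 4, "ty": 0, "tz": 0, "roll": 0, "jaw": 0}, {"tx": 4, "ty": 0, "tz": 0, "roll": 0, "jaw": 0}, {"tx": 4, "ty": 0, "tz": 0, "roll": 0, "jaw": 0}, {"tx": 4, "ty": 0, "tz": 0, "roll": 0, "jaw": 0}, {"tx": 2, "ty": 0, "tz": 0, "roll": 0, "jaw": 0}]'

```text
t: 2.35
position: [0.8381, 0.0937, 0.3512]
orientation: [0.056, 0.998, 0.0, 0.002]
contact_force: [1.0, 0.1, 0.9]
grip_width: 0.0
grip_force: 0.0
```

>>> step_arm --motion '[{"tx": 4, "ty": 0, "tz": 0, "roll": 0, "jaw": 0}, {"tx": 4, "ty": 0, "tz": 0, "roll": 0, "jaw": 0}, {"tx": 4, "ty": 0, "tz": 0, "roll": 0, "jaw": 0}]'

```text
t: 2.6
position: [0.8812, 0.0859, 0.3138]
orientation: [0.056, 0.998, 0.006, 0.036]
contact_force: [0.4, 0.4, 0.6]
grip_width: 0.002
grip_force: 0.0
```

```bash
python3 - <<'E'
from cell import bot
o=bot.observe();print({k:np.round(o[k],4) if 0 else o[k] for k in("t","joint_pos","position","orientation","joint_velocities")})
E
```

```text
{'t': 2.6, 'joint_pos': array([ 0.03727935,  1.11037811,  0.02678985,  0.00562814,  1.93201042,
       -1.41949143]), 'position': array([0.88115462, 0.08592157, 0.31383164]), 'orientation': array([0.05585693, 0.99777898, 0.00599145, 0.03579397]), 'joint_velocities': array([-0.0511595 ,  0.11598597, -0.03268535,  0.0231612 , -0.47617373,
       -0.04276107])}
```

The tool tilts outward once it is pushed past its reach limit, which is what I need. I'll keep pushing.

>>> step_arm --motion '[{"tx": 4, "ty": 0, "tz": 1.5, "roll": 0, "jaw": 0}, {"tx": 4, "ty": 0, "tz": 1.5, "roll": 0, "jaw": 0}, {"tx": 4, "ty": 0, "tz": 1.5, "roll": 0, "jaw": 0}, {"tx": 4, "ty": 0, "tz": 1.5, "roll": 0, "jaw": 0}]'

```text
t: 2.93
position: [0.9211, 0.0757, 0.3303]
orientation: [0.056, 0.994, 0.015, 0.098]
contact_force: [0.5, -0.0, 0.3]
grip_width: -0.004
grip_force: 0.0
```

>>> step_arm --motion '[{"tx": 4, "ty": 0, "tz": 2, "roll": 0, "jaw": 0}, {"tx": 4, "ty": 0, "tz": 2, "roll": 0, "jaw": 0}, {"tx": 4, "ty": 0, "tz": 2, "roll": 0, "jaw": 0}, {"tx": 4, "ty": 0, "tz": 2, "roll": 0, "jaw": 0}, {"tx": 4, "ty": 0, "tz": 2, "roll": 0, "jaw": 0}, {"tx": 4, "ty": 0, "tz": 2, "roll": 0, "jaw": 0}, {"tx": 4, "ty": 0, "tz": 2, "roll": 0, "jaw": 0}, {"tx": 4, "ty": 0, "tz": 2, "roll": 0, "jaw": 0}]'

```text
t: 3.6
position: [0.9904, 0.0603, 0.3813]
orientation: [0.055, 0.974, 0.03, 0.216]
contact_force: [-0.1, 0.4, 0.2]
grip_width: -0.004
grip_force: 0.0
```

>>> step_arm --motion '[{"tx": -4, "ty": 0, "tz": 0, "roll": 0, "jaw": 0}, {"tx": -4, "ty": 0, "tz": 0, "roll": 0, "jaw": 0}, {"tx": -4, "ty": 0, "tz": 0, "roll": 0, "jaw": 0}, {"tx": -4, "ty": 0, "tz": 0, "roll": 0, "jaw": 0}]'

```text
t: 3.93
position: [0.9138, 0.0603, 0.3857]
orientation: [0.055, 0.975, 0.03, 0.214]
contact_force: [1.0, 0.9, 1.1]
grip_width: -0.005
grip_force: 0.0
```

The tilt persists at about 25°, so I'll keep pushing to about 47°.

>>> step_arm --motion '[{"tx": 4, "ty": 0, "tz": 1, "roll": 0, "jaw": 0}, {"tx": 4, "ty": 0, "tz": 1, "roll": 0, "jaw": 0}, {"tx": 4, "ty": 0, "tz": 2, "roll": 0, "jaw": 0}, {"tx": 4, "ty": 0, "tz": 2, "roll": 0, "jaw": 0}, {"tx": 4, "ty": 0, "tz": 2, "roll": 0, "jaw": 0}, {"tx": 4, "ty": 0, "tz": 2, "roll": 0, "jaw": 0}, {"tx": 4, "ty": 0, "tz": 2, "roll": 0, "jaw": 0}, {"tx": 4, "ty": 0, "tz": 2, "roll": 0, "jaw": 0}, {"tx": 4, "ty": 0, "tz": 2, "roll": 0, "jaw": 0}, {"tx": 4, "ty": 0, "tz": 2, "roll": 0, "jaw": 0}]'

```text
t: 4.77
position: [1.041, 0.0506, 0.4454]
orientation: [0.054, 0.946, 0.041, 0.317]
contact_force: [0.2, 0.3, 0.4]
grip_width: 0.0
grip_force: 0.0
```

>>> step_arm --motion '[{"tx": 4, "ty": 0, "tz": 3, "roll": 0, "jaw": 0}, {"tx": 4, "ty": 0, "tz": 3, "roll": 0, "jaw": 0}, {"tx": 4, "ty": 0, "tz": 3, "roll": 0, "jaw": 0}, {"tx": 4, "ty": 0, "tz": 3, "roll": 0, "jaw": 0}]'

```text
t: 5.1
position: [1.0626, 0.0463, 0.4919]
orientation: [0.053, 0.926, 0.046, 0.372]
contact_force: [-0.4, 0.2, -0.8]
grip_width: 0.004
grip_force: 0.0
```

>>> step_arm --motion '[{"tx": -3, "ty": 0, "tz": -1, "roll": 0, "jaw": 0}, {"tx": -3.5, "ty": 0.1, "tz": -2, "roll": 0, "jaw": 0}, {"tx": -3.5, "ty": 0.1, "tz": -2, "roll": -0.03, "jaw": 0}, {"tx": -3.5, "ty": 0.1, "tz": -2, "roll": -0.03, "jaw": 0}, {"tx": -3.5, "ty": 0.1, "tz": -2, "roll": -0.03, "jaw": 0}, {"tx": -3.5, "ty": 0.1, "tz": -2, "roll": -0.03, "jaw": 0}, {"tx": -3.5, "ty": 0.1, "tz": -2, "roll": -0.03, "jaw": 0}, {"tx": -3.5, "ty": 0.1, "tz": -2, "roll": 0, "jaw": 0}, {"tx": -3.5, "ty": 0.1, "tz": -2, "roll": 0, "jaw": 0}, {"tx": -3.5, "ty": 0.1, "tz": -2, "roll": 0, "jaw": 0}]'

```text
t: 5.93
position: [0.8046, 0.0538, 0.3475]
orientation: [0.108, 0.921, 0.025, 0.373]
contact_force: [-0.1, 0.0, 0.8]
grip_width: -0.0
grip_force: 0.0
```

>>> step_arm --motion '[{"tx": 0, "ty": 0, "tz": 0, "roll": 0, "jaw": 0}, {"tx": 0, "ty": 0, "tz": 0, "roll": 0, "jaw": 0}, {"tx": 0, "ty": 0, "tz": 0, "roll": 0, "jaw": 0}]'

```text
t: 6.18
position: [0.8069, 0.0536, 0.3496]
orientation: [0.108, 0.921, 0.025, 0.374]
contact_force: [1.2, -0.1, 2.8]
grip_width: -0.002
grip_force: 0.0
```

>>> step_arm --motion '[{"tx": -3.2, "ty": 0, "tz": -1.8, "roll": -0.02, "jaw": 0}, {"tx": -3.2, "ty": 0, "tz": -1.8, "roll": -0.02, "jaw": 0}, {"tx": -3.2, "ty": 0, "tz": -1.8, "roll": -0.02, "jaw": 0}, {"tx": -3.2, "ty": 0, "tz": -1.8, "roll": -0.02, "jaw": 0}, {"tx": -3.2, "ty": 0, "tz": -1.8, "roll": -0.02, "jaw": 0}, {"tx": -3, "ty": 0, "tz": -1.8, "roll": 0, "jaw": 0}, {"tx": -1.7, "ty": 0, "tz": -2, "roll": 0, "jaw": 0}, {"tx": 0, "ty": 0, "tz": -2, "roll": 0, "jaw": 0}, {"tx": 0, "ty": 0, "tz": 0, "roll": 0, "jaw": 0}, {"tx": 0, "ty": 0, "tz": 0, "roll": 0, "jaw": 0}]'

```text
t: 7.02
position: [0.6014, 0.0537, 0.2019]
orientation: [0.154, 0.914, 0.007, 0.374]
contact_force: [-0.2, 0.2, 0.5]
grip_width: -0.001
grip_force: 0.0
```

```bash
cat >> h.py <<'E'
def look(name,png=None):
    from cell import bot
    from scipy.spatial.transform import Rotation as Ro
    o=bot.observe();c=bot.capture(name)
    R=Ro.from_quat(o["orientation"]).as_matrix()
    print("t",o["t"],"pos",o["position"].round(4),"R",R.round(3).tolist(),"F",o["contact_force"].round(1),"j",o["joint_pos"].round(2))
    if png: cv2.imwrite(png,c["frame"][:,:,::-1])
    return o,c,R
E
python3 - <<'E'
from h import *
o,c,R=look("wrist","pics/w1.png")
o2,s,_=look("side");pickle.dump((o,c,s),open("l1.pkl","wb"))
ring=np.array([.680,.0474,.096]);print(proj(c,ring,o),proj(s,ring),"tip side",proj(s,o["position"]+R[:,2]*.019))
cv2.imwrite("pics/s1.png",cv2.resize(s["frame"][90:250,130:330],None,fx=4,fy=3.75,interpolation=cv2.INTER_CUBIC)[:,:,::-1])
E
```

```text
t 7.0167 pos [0.6014 0.0537 0.2019] R [[-0.672, 0.276, 0.687], [0.286, 0.953, -0.103], [-0.683, 0.127, -0.72]] F [-0.2  0.2  0.5] j [ 0.1  -0.41  2.25 -0.33  0.57 -0.93]
t 7.0667 pos [0.602  0.0537 0.203 ] R [[-0.671, 0.276, 0.688], [0.286, 0.953, -0.103], [-0.684, 0.128, -0.719]] F [ 0.7 -0.4  1.1] j [ 0.1  -0.41  2.24 -0.33  0.58 -0.93]
[263.43328199 166.13267869] [208.17514891 180.79863166] tip side [227.89344198 155.86169682]
```

View pics/w1.png

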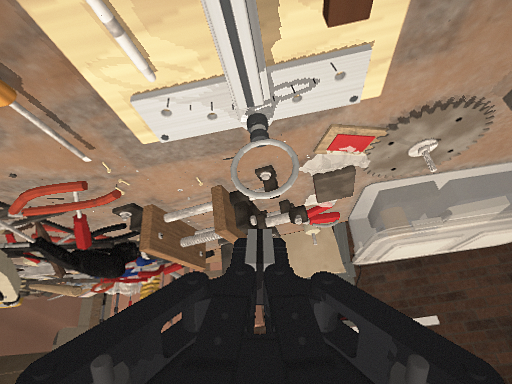

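View pics/s1.png

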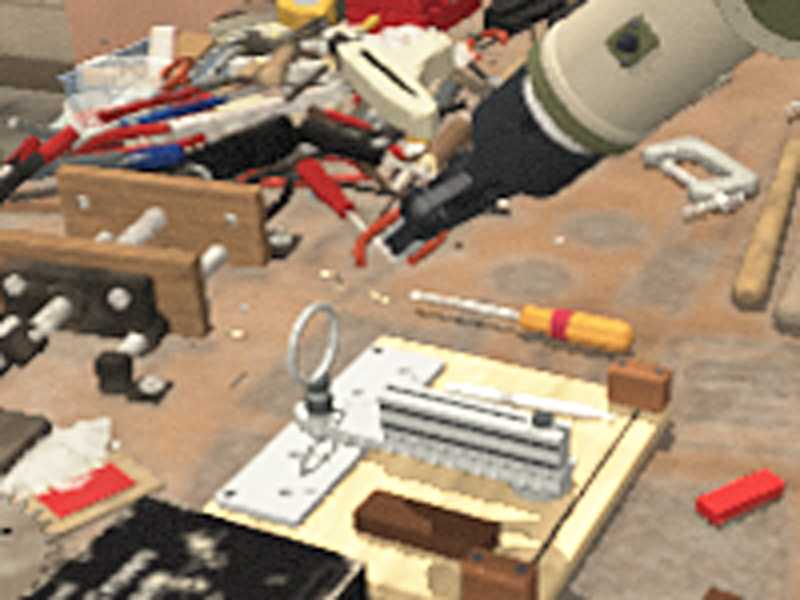

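The ring in the wrist picture is centred at (266,168), against a predicted (263,166), so the estimate is within 2 mm. The fingertips are near (262,235). In the side picture the fingers are clear above the ring. I'll approach along the tool axis.

>>> step_arm --motion '[{"tx": 0.1, "ty": 0.3, "tz": -1.4, "roll": 0, "jaw": 0}, {"tx": 0.1, "ty": 0.3, "tz": -1.4, "roll": 0, "jaw": 0}, {"tx": 1.0, "ty": -0.15, "tz": -1.05, "roll": 0, "jaw": 0}, {"tx": 1.0, "ty": -0.15, "tz": -1.05, "roll": 0, "jaw": 0}, {"tx": 1.0, "ty": -0.15, "tz": -1.05, "roll": 0, "jaw": 0}, {"tx": 1.0, "ty": -0.15, "tz": -1.05, "roll": 0, "jaw": 0}, {"tx": 0, "ty": 0, "tz": 0, "roll": 0, "jaw": 0}, {"tx": 0, "ty": 0, "tz": 0, "roll": 0, "jaw": 0}]'

```text
t: 7.78
position: [0.6428, 0.0533, 0.1302]
orientation: [0.154, 0.915, 0.006, 0.373]
contact_force: [-0.3, -0.4, 1.3]
grip_width: -0.001
grip_force: 0.0
```

```bash
python3 - <<'E'
from h import *
o,c,R=look("wrist")
f=np.array([.680,.0485,.096]);w=f-o["position"];print("to go",w.round(4),"axis comp",w@R[:,2],"perp x,y tool",w@R[:,0],w@R[:,1])
print(proj(c,f,o))
cv2.imwrite("pics/w2.png",cv2.resize(c["frame"][80:300,130:400],None,fx=2.7,fy=2.7)[:,:,::-1])
E
```

```text
t 7.7833 pos [0.6428 0.0533 0.1302] R [[-0.674, 0.277, 0.685], [0.286, 0.952, -0.104], [-0.681, 0.126, -0.721]] F [-0.3 -0.4  1.3] j [ 0.09 -0.15  2.18 -0.45  0.39 -0.79]
to go [ 0.0372 -0.0048 -0.0342] axis comp 0.0506735220335776 perp x,y tool -0.003117385643288908 0.0014206132302811542
[263.66286666 222.51395071]
```

View pics/w2.png

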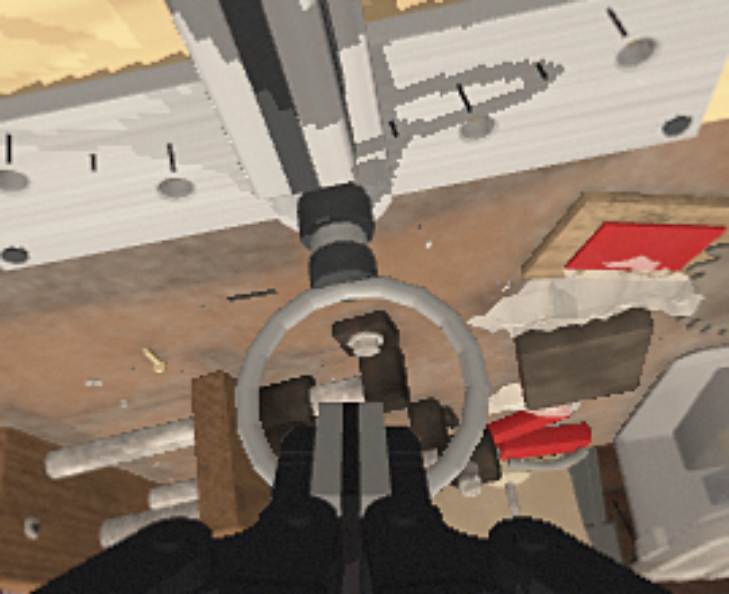

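The ring in the crop is centred at (363,400), about 5 px further toward the fingers than predicted. The fingertips at (350,403) point into it. I'll make a small correction and insert slowly.

>>> step_arm --motion '[{"tx": 0.4, "ty": 0, "tz": 0.35, "roll": 0, "jaw": 0}, {"tx": 0.6, "ty": -0.09, "tz": -0.62, "roll": 0, "jaw": 0}, {"tx": 0.6, "ty": -0.09, "tz": -0.62, "roll": 0, "jaw": 0}, {"tx": 0.6, "ty": -0.09, "tz": -0.62, "roll": 0, "jaw": 0}, {"tx": 0.6, "ty": -0.09, "tz": -0.62, "roll": 0, "jaw": 0}, {"tx": 0, "ty": 0, "tz": 0, "roll": 0, "jaw": 0}]'

```text
t: 8.33
position: [0.6702, 0.0499, 0.1084]
orientation: [0.154, 0.915, 0.006, 0.373]
contact_force: [-1.0, 0.3, 0.2]
grip_width: 0.002
grip_force: 0.0
```

>>> step_arm --motion '[{"tx": 0.6, "ty": -0.09, "tz": -0.62, "roll": 0, "jaw": 0}, {"tx": 0.6, "ty": -0.09, "tz": -0.62, "roll": 0, "jaw": 0}, {"tx": 0, "ty": 0, "tz": 0, "roll": 0, "jaw": 0}]'

```text
t: 8.58
position: [0.6818, 0.0481, 0.0959]
orientation: [0.154, 0.915, 0.006, 0.373]
contact_force: [0.8, -0.1, -0.1]
grip_width: -0.001
grip_force: 0.0
```

```bash
python3 - <<'E'
from h import *
o,c,R=look("side")
print(proj(c,o["position"]),proj(c,o["position"]+R[:,2]*.019),proj(c,[.68,.0485,.096]))
a=cv2.resize(c["frame"][140:240,150:270],None,fx=5,fy=5,interpolation=cv2.INTER_CUBIC)
_,c,_=look("wrist");b=cv2.resize(c["frame"][130:300,130:400],(794,500))[:, 295:495]
cv2.imwrite("pics/s2.png",np.hstack([a,b])[:,:,::-1])
E
```

```text
t 8.5833 pos [0.6818 0.0481 0.0959] R [[-0.674, 0.277, 0.685], [0.286, 0.953, -0.104], [-0.681, 0.126, -0.721]] F [ 0.8 -0.1 -0.1] j [ 0.07  0.03  2.09 -0.53  0.31 -0.72]
[207.48180212 180.87022105] [203.90597131 183.87485705] [208.02448708 180.9997504 ]
t 8.6333 pos [0.6816 0.0481 0.096 ] R [[-0.674, 0.277, 0.684], [0.286, 0.953, -0.104], [-0.681, 0.126, -0.722]] F [-0.2 -0.7 -0.6] j [ 0.07  0.03  2.09 -0.53  0.31 -0.72]
```

View pics/s2.png

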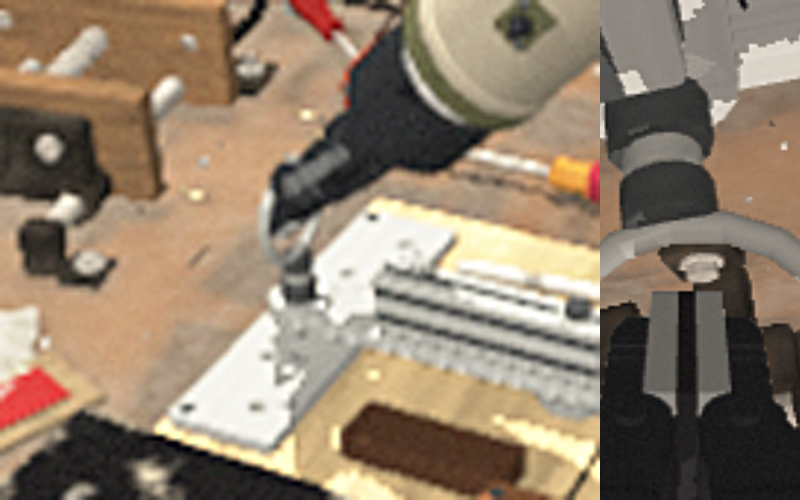

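The fingertips are through the ring with no contact force. I'll lift gently.

>>> step_arm --motion '[{"tx": 0, "ty": 0, "tz": 0.2, "roll": 0, "jaw": 0}, {"tx": 0, "ty": 0, "tz": 0.2, "roll": 0, "jaw": 0}, {"tx": 0, "ty": 0, "tz": 0.2, "roll": 0, "jaw": 0}, {"tx": 0, "ty": 0, "tz": 0.2, "roll": 0, "jaw": 0}, {"tx": 0, "ty": 0, "tz": 0, "roll": 0, "jaw": 0}]'

```text
t: 9.1
position: [0.6811, 0.0481, 0.1035]
orientation: [0.154, 0.915, 0.006, 0.373]
contact_force: [-0.7, 0.9, -0.9]
grip_width: 0.001
grip_force: 0.5
```

>>> step_arm --motion '[{"tx": 0, "ty": 0, "tz": 0.2, "roll": 0, "jaw": 0}, {"tx": 0, "ty": 0, "tz": 0.2, "roll": 0, "jaw": 0}, {"tx": 0, "ty": 0, "tz": 0, "roll": 0, "jaw": 0}]'

```text
t: 9.35
position: [0.6803, 0.0479, 0.106]
orientation: [0.154, 0.915, 0.006, 0.372]
contact_force: [-2.2, 0.2, -4.6]
grip_width: -0.002
grip_force: 2.6
```

>>> step_arm --motion '[{"tx": 0, "ty": 0, "tz": 0.2, "roll": 0, "jaw": 0}, {"tx": 0, "ty": 0, "tz": 0.2, "roll": 0, "jaw": 0}, {"tx": 0, "ty": 0, "tz": 0.2, "roll": 0, "jaw": 0}, {"tx": 0, "ty": 0, "tz": 0.2, "roll": 0, "jaw": 0}, {"tx": 0, "ty": 0, "tz": 0.2, "roll": 0, "jaw": 0}, {"tx": 0, "ty": 0, "tz": 0, "roll": 0, "jaw": 0}]'

```text
t: 9.85
position: [0.6807, 0.0481, 0.1167]
orientation: [0.154, 0.915, 0.006, 0.372]
contact_force: [-5.7, -0.8, -6.5]
grip_width: -0.003
grip_force: 4.7
```

>>> step_arm --motion '[{"tx": 0, "ty": 0, "tz": 0.2, "roll": 0, "jaw": 0}, {"tx": 0, "ty": 0, "tz": 0.2, "roll": 0, "jaw": 0}, {"tx": 0, "ty": 0, "tz": 0, "roll": 0, "jaw": 0}]'

```text
t: 10.1
position: [0.6807, 0.0481, 0.1208]
orientation: [0.154, 0.915, 0.006, 0.372]
contact_force: [-6.9, 0.7, -7.8]
grip_width: -0.001
grip_force: 5.2
```

```bash
python3 - <<'E'
from h import *
o,c,R=look("side")
a=cv2.resize(c["frame"][140:240,150:270],None,fx=5,fy=5,interpolation=cv2.INTER_CUBIC)
_,c,_=look("wrist");b=cv2.resize(c["frame"][130:300,130:400],(794,500))[:, 295:495]
cv2.imwrite("pics/s3.png",np.hstack([a,b])[:,:,::-1])
E
```

```text
t 10.1 pos [0.6807 0.0481 0.1208] R [[-0.676, 0.277, 0.683], [0.286, 0.953, -0.104], [-0.679, 0.125, -0.723]] F [-6.9  0.7 -7.8] j [ 0.07 -0.02  2.09 -0.45  0.36 -0.8 ]
t 10.15 pos [0.6806 0.0481 0.1206] R [[-0.676, 0.277, 0.683], [0.286, 0.953, -0.104], [-0.679, 0.125, -0.723]] F [-6.   0.3 -7.3] j [ 0.07 -0.02  2.09 -0.45  0.36 -0.8 ]
```

View pics/s3.png

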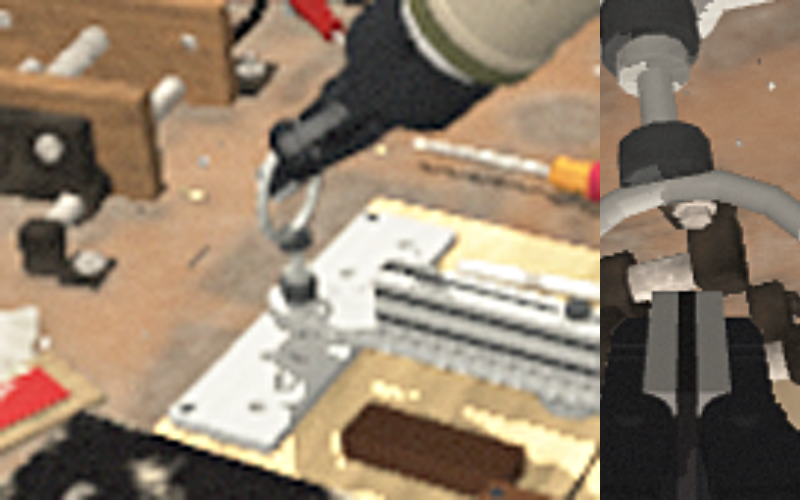

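The pin is lifted about 14 mm: the collar has separated and the spring force is about 7.5 N. I'll swing right along the arc, turning with the arm.

>>> step_arm --motion '[{"tx": -0.06, "ty": -0.45, "tz": 0, "roll": -0.026, "jaw": 0}, {"tx": -0.07, "ty": -0.45, "tz": 0, "roll": -0.026, "jaw": 0}, {"tx": -0.09, "ty": -0.45, "tz": 0, "roll": -0.026, "jaw": 0}, {"tx": -0.09, "ty": -0.45, "tz": 0, "roll": -0.026, "jaw": 0}, {"tx": 0, "ty": 0, "tz": 0, "roll": 0, "jaw": 0}]'

```text
t: 10.62
position: [0.6773, 0.03, 0.1202]
orientation: [0.202, 0.906, -0.014, 0.372]
contact_force: [-7.6, 0.8, -8.0]
grip_width: -0.001
grip_force: 5.3
```

>>> step_arm --motion '[{"tx": -0.11, "ty": -0.44, "tz": 0, "roll": -0.026, "jaw": 0}, {"tx": -0.11, "ty": -0.44, "tz": 0, "roll": -0.026, "jaw": 0}, {"tx": -0.13, "ty": -0.44, "tz": 0, "roll": -0.026, "jaw": 0}, {"tx": -0.14, "ty": -0.44, "tz": 0, "roll": -0.026, "jaw": 0}, {"tx": -0.15, "ty": -0.43, "tz": 0, "roll": -0.026, "jaw": 0}, {"tx": -0.16, "ty": -0.42, "tz": 0, "roll": -0.026, "jaw": 0}, {"tx": 0, "ty": 0, "tz": 0, "roll": 0, "jaw": 0}]'

```text
t: 11.2
position: [0.669, 0.0044, 0.1199]
orientation: [0.272, 0.888, -0.042, 0.369]
contact_force: [-9.2, 2.6, -7.9]
grip_width: -0.004
grip_force: 6.2
```

```bash
python3 - <<'E'
from h import *
o,s,R=look("top")
a=cv2.resize(s["frame"][125:235,195:315],(436,400),interpolation=cv2.INTER_CUBIC)
o,c,R=look("wrist");b=cv2.resize(c["frame"][100:320,150:350],(364,400))
pickle.dump((o,c,s),open("l4.pkl","wb"))
print(proj(c,[.6688,.0031,.026],o))
cv2.imwrite("pics/s4.png",np.hstack([a,b])[:,:,::-1])
E
```

```text
t 11.2 pos [0.669  0.0044 0.1199] R [[-0.579, 0.514, 0.633], [0.451, 0.849, -0.276], [-0.679, 0.125, -0.724]] F [-9.2  2.6 -7.9] j [ 0.11  0.    2.06 -0.77  0.51 -0.29]
t 11.25 pos [0.6691 0.0046 0.1198] R [[-0.58, 0.513, 0.633], [0.451, 0.849, -0.275], [-0.679, 0.125, -0.724]] F [-10.    3.5  -7.3] j [ 0.11  0.    2.06 -0.77  0.51 -0.3 ]
[241.82090842 121.61653036]
```

View pics/s4.png

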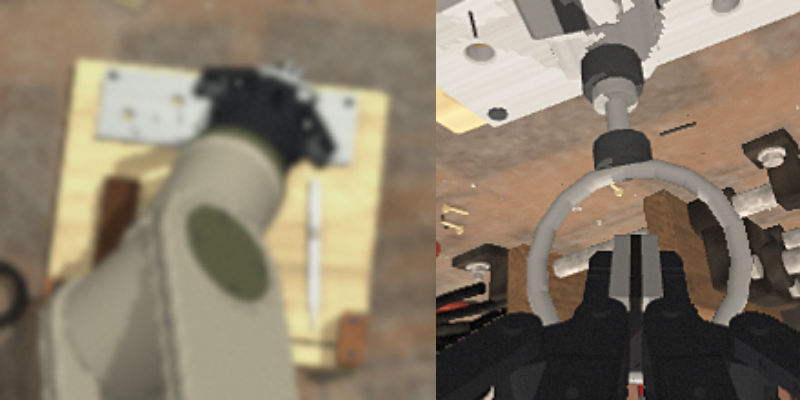

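```bash
python3 - <<'E'
from h import *
o,c,s=pickle.load(open("l4.pkl","rb"))
q=np.load("sled.npy");piv=np.array([.5063,.0681])
for n,u,v,z in(("ring",261,247.4,.110),("ring",261,247.4,.113),("collar",252.2,180,.073)):
    X=onplane(c,u,v,z,o);d=X[:2]-piv;print(n,X.round(4),np.hypot(*d).round(4),"fence",round(np.arctan2(d[1],d[0])-q[2],4))
for a in(-.2618,-.24,-.22,-.2):
    P=lambda z:np.r_[piv+.175*np.array([np.cos(a+q[2]),np.sin(a+q[2])]),z]
    print(a,[proj(c,P(z),o).round(1).tolist() for z in(.110,.073,.05)])
E
```

```text
ring [ 0.6804 -0.0012  0.11  ] 0.1874 fence -0.2608
ring [0.6716 0.0036 0.113 ] 0.1774 fence -0.2539
collar [0.6687 0.0052 0.073 ] 0.1741 fence -0.2513
-0.2618 [[257.0, 241.1], [249.5, 181.3], [245.5, 150.2]]
-0.24 [[264.0, 239.9], [255.7, 180.0], [251.4, 148.9]]
-0.22 [[270.5, 238.7], [261.5, 178.8], [256.8, 147.7]]
-0.2 [[277.0, 237.4], [267.2, 177.6], [262.2, 146.5]]
```

The arm is at about -0.252 rad, roughly 1.7 mm short of the hole. I'll nudge it over, then let down slowly.

>>> step_arm --motion '[{"tx": -0.05, "ty": -0.18, "tz": 0, "roll": 0, "jaw": 0}, {"tx": 0, "ty": 0, "tz": 0, "roll": 0, "jaw": 0}, {"tx": 0, "ty": 0, "tz": -0.2, "roll": 0, "jaw": 0}, {"tx": 0, "ty": 0, "tz": -0.2, "roll": 0, "jaw": 0}, {"tx": 0, "ty": 0, "tz": -0.2, "roll": 0, "jaw": 0}, {"tx": 0, "ty": 0, "tz": -0.2, "roll": 0, "jaw": 0}, {"tx": 0, "ty": 0, "tz": -0.2, "roll": 0, "jaw": 0}, {"tx": 0, "ty": 0, "tz": 0, "roll": 0, "jaw": 0}]'

```text
t: 11.97
position: [0.6686, 0.0029, 0.1096]
orientation: [0.271, 0.888, -0.042, 0.369]
contact_force: [-10.7, 4.3, -6.1]
grip_width: -0.003
grip_force: 6.2
```

>>> step_arm --motion '[{"tx": 0, "ty": 0, "tz": -0.2, "roll": 0, "jaw": 0}, {"tx": 0, "ty": 0, "tz": -0.2, "roll": 0, "jaw": 0}, {"tx": 0, "ty": 0, "tz": -0.2, "roll": 0, "jaw": 0}, {"tx": 0, "ty": 0, "tz": 0, "roll": 0, "jaw": 0}]'

```text
t: 12.3
position: [0.6693, 0.0029, 0.1046]
orientation: [0.271, 0.888, -0.042, 0.37]
contact_force: [-9.2, 3.5, -5.8]
grip_width: 0.0
grip_force: 5.4
```

>>> step_arm --motion '[{"tx": 0, "ty": 0, "tz": -0.2, "roll": 0, "jaw": 0}, {"tx": 0, "ty": 0, "tz": -0.2, "roll": 0, "jaw": 0}, {"tx": 0, "ty": 0, "tz": -0.2, "roll": 0, "jaw": 0}, {"tx": 0, "ty": 0, "tz": -0.2, "roll": 0, "jaw": 0}, {"tx": 0, "ty": 0, "tz": 0, "roll": 0, "jaw": 0}]'

```text
t: 12.72
position: [0.6726, 0.0039, 0.1021]
orientation: [0.27, 0.886, -0.04, 0.374]
contact_force: [-27.4, 8.5, 19.1]
grip_width: -0.002
grip_force: 1.3
```

```bash
python3 - <<'E'
from h import *
o,s,R=look("side")
a=cv2.resize(s["frame"][140:240,150:270],(480,400),interpolation=cv2.INTER_CUBIC)
o,c,R=look("wrist");b=cv2.resize(c["frame"][100:320,150:350],(320,352));b=np.vstack([b,np.zeros((48,320,3),np.uint8)])
pickle.dump((o,c,s),open("l5.pkl","wb"))
for z in(.096,.110,.066,.058): print(proj(c,[.6688,.0031,z],o),proj(s,[.6688,.0031,z]))
cv2.imwrite("pics/s5.png",np.hstack([a,b])[:,:,::-1])
E
```

```text
t 12.7167 pos [0.6726 0.0039 0.1021] R [[-0.574, 0.51, 0.641], [0.449, 0.85, -0.274], [-0.684, 0.131, -0.717]] F [-27.4   8.5  19.1] j [ 0.1   0.04  2.07 -0.84  0.47 -0.22]
t 12.7667 pos [0.6725 0.004  0.1021] R [[-0.574, 0.51, 0.641], [0.449, 0.85, -0.274], [-0.684, 0.131, -0.717]] F [-25.4   8.2  18.8] j [ 0.1   0.04  2.07 -0.84  0.47 -0.22]
[255.29083056 246.5328553 ] [217.62326035 173.52523959]
[258.82134757 274.40757841] [217.30993024 169.39377249]
[248.73369772 194.84343273] [218.2782473  182.17421881]
[247.179618   182.60830075] [218.4492398  184.43494564]
```

View pics/s5.png

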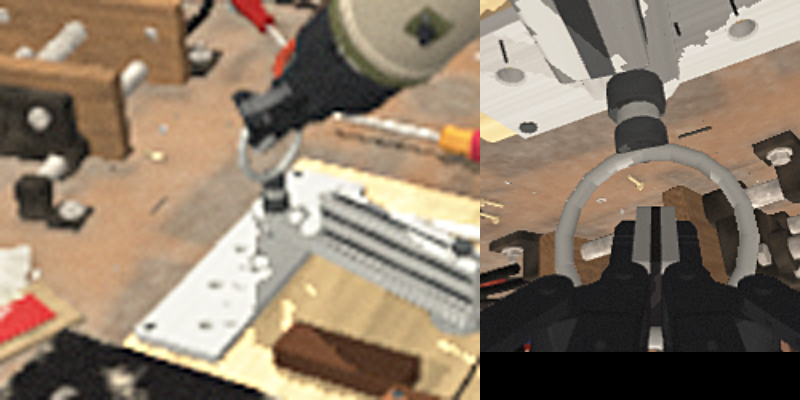

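The axial force is 34 N, so the fingers' shoulder is bearing on the ring. I'll use depth to check the pin height and fence angle before moving.

```bash
python3 - <<'E'
from h import *
q=np.load("sled.npy");cy,sy=np.cos(q[2]),np.sin(q[2])
def sled(P): d=P-np.r_[q[:2],0];return np.stack([cy*d[...,0]+sy*d[...,1],-sy*d[...,0]+cy*d[...,1],d[...,2]],-1)
for f in("l4","l5"):
    o,c,s=pickle.load(open(f+".pkl","rb"));print(f,"Ttc",c["T_tool_cam"][:3,3].round(3))
    for nm,L in(("wrist",sled(cloud(c,o))),("side",sled(cloud(s)))):
        valid=(c if nm=="wrist" else s)["depth"]>0
        r=np.hypot(L[...,0]+.06,L[...,1]);a=np.arctan2(L[...,1],L[...,0]+.06)
        for n,z0,z1,r0,r1 in(("fence",.066,.078,.0,.12),("ring",.08,.15,.160,.190),("collar",.055,.08,.163,.187),("nose",.032,.042,.12,.16)):
            m=valid&(L[...,2]>z0)&(L[...,2]<z1)&(r>r0)&(r<r1)&(abs(a)<.5)
            if m.sum()<5: continue
            print(nm,n,m.sum(),"ang med %.3f"%np.median(a[m]),"r",np.median(r[m]).round(4),"z pct",np.percentile(L[...,2][m],[2,25,50,75,98]).round(4))
E
```

```text
l4 Ttc [ 0.078 -0.001 -0.124]
wrist fence 8310 ang med -0.238 r 0.0892 z pct [0.0706 0.0731 0.0736 0.074  0.0748]
wrist ring 4429 ang med -0.250 r 0.1734 z pct [0.081  0.094  0.1108 0.12   0.1429]
wrist collar 770 ang med -0.249 r 0.1698 z pct [0.0552 0.0574 0.0718 0.0762 0.0798]
wrist nose 1120 ang med -0.155 r 0.1424 z pct [0.0367 0.0374 0.0377 0.0381 0.0388]
side ring 90 ang med -0.282 r 0.1733 z pct [0.1051 0.1277 0.1377 0.1423 0.149 ]
l5 Ttc [ 0.078 -0.001 -0.124]
wrist fence 13013 ang med -0.234 r 0.0827 z pct [0.0696 0.0732 0.0736 0.074  0.0748]
wrist ring 4777 ang med -0.216 r 0.1715 z pct [0.0818 0.0949 0.1042 0.1273 0.1439]
wrist collar 1672 ang med -0.249 r 0.1723 z pct [0.0557 0.0647 0.0689 0.0729 0.0794]
wrist nose 998 ang med -0.147 r 0.1378 z pct [0.0366 0.0374 0.0377 0.038  0.0387]
side fence 224 ang med -0.134 r 0.0639 z pct [0.0663 0.0718 0.073  0.0738 0.0751]
side ring 62 ang med -0.177 r 0.174 z pct [0.0816 0.0902 0.0971 0.1035 0.1172]
side collar 56 ang med -0.238 r 0.1701 z pct [0.0552 0.0636 0.0683 0.0718 0.0793]
side nose 85 ang med -0.197 r 0.143 z pct [0.0337 0.0365 0.0372 0.038  0.0396]
```

```bash
python3 - <<'E'
from h import *
q=np.load("sled.npy");cy,sy=np.cos(q[2]),np.sin(q[2])
def sled(P): d=P-np.r_[q[:2],0];return np.stack([cy*d[...,0]+sy*d[...,1],-sy*d[...,0]+cy*d[...,1],d[...,2]],-1)
for f in("l1","l4","l5"):
    o,c,s=pickle.load(open(f+".pkl","rb"));L=sled(cloud(c,o))
    r=np.hypot(L[...,0]+.06,L[...,1]);a=np.arctan2(L[...,1],L[...,0]+.06);z=L[...,2]
    a0=0 if f=="l1" else -.255
    # fence top direction: robust line over mid section using extents per radius bin
    E=[]
    for r0 in np.arange(.05,.116,.006):
        m=(abs(z-.0735)<.003)&(abs(r-r0)<.003)&(abs(a-a0)<.25)
        if m.sum()>30: t=np.percentile(L[...,1][m]*np.cos(a0)-(L[...,0][m]+.06)*np.sin(a0),[1,99]);E.append((r0.round(3),*(t*1000).round(1)))
    print(f,E)
    m=(z>.04)&(z<.15)&(r>.16)&(r<.19)&(abs((a-a0)*.175)<.007)
    h,b=np.histogram(z[m],np.arange(.04,.15,.003));print([(round(x*1e3),int(n)) for x,n in zip(b,h) if n])
    m=(z>.045)&(z<.09)&(r>.16)&(r<.19)&(abs((a-a0)*.175)<.016)
    print("profile z: width,med lateral",[(int(zz*1e3),*(np.percentile(((a-a0)*175)[m&(abs(z-zz)<.0015)],[2,50,98]).round(1))) for zz in np.arange(.046,.09,.004) if (m&(abs(z-zz)<.0015)).sum()>8])
E
```

```text
l1 [(np.float64(0.05), np.float64(-8.5), np.float64(12.2)), (np.float64(0.056), np.float64(-8.5), np.float64(12.6)), (np.float64(0.062), np.float64(-8.7), np.float64(12.6)), (np.float64(0.068), np.float64(-8.8), np.float64(12.5)), (np.float64(0.074), np.float64(-8.9), np.float64(12.4)), (np.float64(0.08), np.float64(-9.0), np.float64(12.3)), (np.float64(0.086), np.float64(-9.2), np.float64(12.1)), (np.float64(0.092), np.float64(-9.2), np.float64(12.1)), (np.float64(0.098), np.float64(-9.1), np.float64(12.1)), (np.float64(0.104), np.float64(-9.4), np.float64(11.8)), (np.float64(0.11), np.float64(-9.4), np.float64(11.8))]
[(40, 33), (43, 28), (46, 36), (49, 60), (52, 31), (55, 21), (58, 27), (61, 35), (64, 82), (67, 63), (70, 19), (121, 5), (124, 43), (127, 60), (130, 1)]
profile z: width,med lateral [(46, np.float64(-10.4), np.float64(-1.3), np.float64(10.4)), (50, np.float64(-9.5), np.float64(0.9), np.float64(10.3)), (54, np.float64(-6.7), np.float64(0.3), np.float64(7.7)), (58, np.float64(-8.4), np.float64(0.6), np.float64(9.3)), (62, np.float64(-8.9), np.float64(-0.4), np.float64(9
[... 2164 characters left out ...]
7), (100, 122), (103, 121), (106, 38), (109, 56), (112, 70), (115, 64), (118, 66), (121, 69), (124, 122), (127, 137), (130, 69), (133, 25)]
profile z: width,med lateral [(46, np.float64(-9.0), np.float64(2.0), np.float64(11.1)), (50, np.float64(-9.6), np.float64(1.2), np.float64(10.4)), (54, np.float64(-6.6), np.float64(1.6), np.float64(8.1)), (58, np.float64(-8.1), np.float64(1.3), np.float64(9.5)), (62, np.float64(-7.6), np.float64(1.5), np.float64(9.5)), (66, np.float64(-9.9), np.float64(0.3), np.float64(9.8)), (70, np.float64(-14.8), np.float64(-0.0), np.float64(15.2)), (74, np.float64(-15.9), np.float64(-12.2), np.float64(15.8)), (86, np.float64(-4.6), np.float64(1.1), np.float64(7.2))]
```

The depth profile of the collar and ring matches the home profile from before the lift, so the pin is home in the new hole. I'll ease the fingers back to release the pressure.

>>> step_arm --motion '[{"tx": -0.2, "ty": 0.08, "tz": 0, "roll": 0, "jaw": 0}, {"tx": -0.2, "ty": 0.08, "tz": 0, "roll": 0, "jaw": 0}, {"tx": 0, "ty": 0, "tz": 0, "roll": 0, "jaw": 0}]'

```text
t: 13.07
position: [0.6677, 0.0046, 0.1002]
orientation: [0.271, 0.887, -0.041, 0.373]
contact_force: [0.1, 0.3, -1.3]
grip_width: 0.001
grip_force: 0.0
```

>>> step_arm --motion '[{"tx": -0.45, "ty": 0.18, "tz": 0.48, "roll": 0, "jaw": 0}, {"tx": -0.45, "ty": 0.18, "tz": 0.48, "roll": 0, "jaw": 0}, {"tx": -0.45, "ty": 0.18, "tz": 0.48, "roll": 0, "jaw": 0}, {"tx": 0, "ty": 0, "tz": 0, "roll": 0, "jaw": 0}]'

```text
t: 13.4
position: [0.6524, 0.0097, 0.1133]
orientation: [0.271, 0.887, -0.042, 0.371]
contact_force: [0.2, 0.2, 0.8]
grip_width: -0.002
grip_force: 0.0
```

>>> step_arm --motion '[{"tx": -0.45, "ty": 0.18, "tz": 0.48, "roll": 0, "jaw": 0}, {"tx": -0.9, "ty": 0.37, "tz": 1, "roll": 0, "jaw": 0}, {"tx": -0.9, "ty": 0.37, "tz": 1, "roll": 0, "jaw": 0}, {"tx": -0.9, "ty": 0.37, "tz": 1, "roll": 0, "jaw": 0}, {"tx": -0.9, "ty": 0.37, "tz": 1, "roll": 0, "jaw": 0}, {"tx": -1, "ty": 0.37, "tz": 2, "roll": 0, "jaw": 0}, {"tx": -1, "ty": 0.37, "tz": 2, "roll": 0, "jaw": 0}, {"tx": 0, "ty": 0, "tz": 0, "roll": 0, "jaw": 0}, {"tx": 0, "ty": 0, "tz": 0, "roll": 0, "jaw": 0}]'

```text
t: 14.15
position: [0.5923, 0.0338, 0.1986]
orientation: [0.271, 0.887, -0.041, 0.372]
contact_force: [0.3, 0.8, -1.6]
grip_width: 0.004
grip_force: 0.0
```

```bash
python3 - <<'E'
from h import *
q=np.load("sled.npy");cy,sy=np.cos(q[2]),np.sin(q[2])
o,c,R=look("wrist");_,s,_=look("side");pickle.dump((o,c,s),open("l6.pkl","wb"))
P=cloud(c,o);d=P-np.r_[q[:2],0];x=cy*d[...,0]+sy*d[...,1]+.06;y=-sy*d[...,0]+cy*d[...,1];z=d[...,2]
r=np.hypot(x,y);a=np.arctan2(y,x)
m=(z>.04)&(z<.15)&(r>.16)&(r<.19)&(abs((a+.255)*.175)<.009)
h,b=np.histogram(z[m],np.arange(.04,.15,.003));print([(round(v*1e3),int(n)) for v,n in zip(b,h) if n])
print("ang",[np.median(a[m&(abs(z-k)<.002)]).round(4) for k in(.05,.062,.066)])
for k in(0,-1,-2,1): 
    t=k*.2618+q[2];print(k,proj(c,[.5063+.175*np.cos(t),.0681+.175*np.sin(t),.026],o).round(1))
cv2.imwrite("pics/w6.png",np.hstack([cv2.resize(c["frame"],(480,360)),cv2.resize(s["frame"][140:260,150:270],(320,360))])[:,:,::-1])
E
```

```text
t 14.15 pos [0.5923 0.0338 0.1986] R [[-0.576, 0.511, 0.637], [0.45, 0.85, -0.275], [-0.682, 0.128, -0.72]] F [ 0.3  0.8 -1.6] j [ 0.2  -0.34  2.2  -0.65  0.72 -0.4 ]
t 14.2 pos [0.5918 0.0335 0.1969] R [[-0.578, 0.512, 0.636], [0.45, 0.85, -0.275], [-0.681, 0.127, -0.721]] F [-1.3  0.   0.3] j [ 0.2  -0.33  2.2  -0.65  0.72 -0.4 ]
[(40, 41), (43, 37), (46, 47), (49, 87), (52, 32), (55, 20), (58, 44), (61, 37), (64, 98), (67, 79), (70, 31), (121, 11), (124, 55), (127, 74)]
ang [np.float64(-0.2505), np.float64(-0.2531), np.float64(-0.2521)]
0 [293.9 103.2]
-1 [252.2 116.3]
-2 [209.5 121.3]
1 [336.3  80.6]
```

View pics/w6.png

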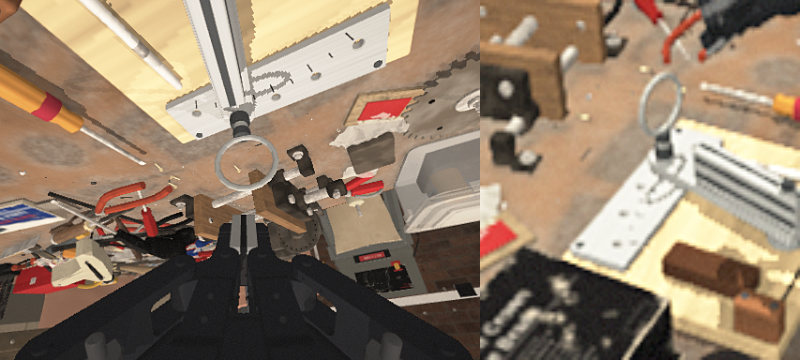

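The pin sits in the next hole to the right. Ring-top and collar heights match the initial home profile, and the middle hole at about (276,91) is now uncovered. The strip and scriber are undisturbed and the robot is clear, so I'm handing in.

```bash
python3 -c "
from cell import bot
print(bot.close_job())"
```

```text
the job is handed in; nothing more can be done
None
```

The fence arm is one hole to the right, away from the wood strip. Depth readings show the pin home in that hole, the robot was clear of everything, and I handed the job in at about 14 s; on letting down, the fingers briefly pressed on the ring with about 34 N before I eased them off.

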